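# Take the reference specimen from its case and lay it on the inverted microscope

## Robot

A 6-joint arm with a two-finger parallel gripper is mounted at the origin on the work surface. World frame = base frame: x ahead of the robot, y to its left, z up, the work surface at z = 0. Lengths are in m, angles in rad, forces in N, time in s.
With the tool pointing down it reaches from about 0.4 to 0.825 m from the base axis. Payload 7 kg.
Tool frame: the origin (TCP) lies at the very end of the fingers, on their centre line; the grasp point (between the pads) lies 19 mm behind it; z points along the fingers, x is the direction in which the jaws open and shut, and the axes are right-handed (so a half turn about z gives the same grasp; the last joint's range is limited). The gripper opens to 88 mm and grips with 3 to 60 N. Pads are 19 mm wide; open, the fingers measure 130 mm over their backs; the gripper's body (78 mm by 193 mm) begins 47 mm behind the grasp point.
Start: joints at [1.497, 0.359, 0.012, 0, -1.224, -0.288], TCP at [0.239, 0.631, 0.227] pointing down, gripper open.
Joint ranges: [-3.07, 3.07], [-1.43, 2.12], [-1.02, 1.25], [-3.03, 1.67], [-3.05, -0], [-3.03, 3.03]. Speed limits (rad/s): [2.39, 2.39, 3.01, 3.14, 3.14, 3.14].

## Interface

Orientations are given as [roll, pitch, yaw] about the fixed x, y, z axes, in that order (R = Rz(yaw) Ry(pitch) Rx(roll)).
In Python, from station import telemetry, grab_frame, arm, regions_of, pinpoint gives the robot as it stands. The module is installed in compiled form; this text tells all that it offers.
- The arm moves only by the shell command python3 -m inch 'ROWS' [FORCE]. ROWS is text: rows parted by semicolons, each of 7 numbers parted by spaces: the opening, from 0 (shut) to 1 (fully open), then the shift along the world's x, y, z in cm, then the turn, a rotation vector about the world's x, y, z in degrees. A call has 1 to 12 rows; each row is the pose to reach, as a shift and turn from the pose measured when the call began; what a row does not reach only later rows make up. A row lasts 1/8 s, in which the tool goes at most 62.5 mm and 10.7 degrees, less where a joint would pass 70% of its speed; a pose out of reach is approached as far as the arm can. A call with a gripper value outside its range is refused whole. The fingers move at their own pace and stop on an object; FORCE is the grip in N (left out, the last holds). Time passes only in rows, so rows that repeat a pose let the fingers close. It gives the time, the measured TCP pose, the force and the opening at its end, in the units of the state.
- telemetry.get_state(): the state, without advancing time (a new reading comes with each control period).
- grab_frame(name): name is "scene" or "top" or "wrist"; returns a dict with "pixels" (480x640x3 uint8, red, green, blue), "fx", "fy", "cx", "cy" (pixels), "R" (3x3) and "t" (3): a world point X has camera coordinates R X + t. Camera axes: x right, y down, z forward; pixel columns grow to the right and rows downward; lengths in m; the calibration is good to about 2 mm. A picture is of the moment at which its call begins. There is no depth.
- arm.job_done(): hands the job in, once; it reports no verdict.
Trained networks look in the newest picture that a camera, given by its name, has taken for a name from the list of things; names that differ only in an ending like _2 or _b are one class to them, and where a whole thing is asked for, a point or a joint stands for the part that bears it (a point fixed in the world has none). Each returns a list of dicts, best first, with "p" (0 to 1); they miss things now and then, are a little off and sometimes report something else, mostly with a low value. They report only what shows in the picture. A call takes as long as a camera call. They do not tell look-alikes from the thing itself.
- regions_of(camera, name): "pixels" (480x640 bool, what is visible of it) and "bbox" ([left, top, right, bottom] in pixels, round what is visible of it).
- pinpoint(camera, name): "location" ([column, row] in pixels: a listed point, or the origin of a listed thing).
The state is a dict: "t": time; "q": joint angles; "qd": joint speeds; "joint_efforts": joint torques, N m; "eef_pos": TCP position; "ee_rot": TCP orientation; "force": force on the tool from outside, world axes, zero at the start; "moment": the same for the moment, N m; "width": finger opening in m.
Only numpy, scipy, OpenCV 4.12 (cv2) and the standard library are available. Lean on these libraries where they do the work, as an engineer would, in place of code of your own. Each camera call takes 0.05 s, during which the arm holds its last target. There are 200 camera calls.

## Task

Open the instrument case so far that its lid stays open by itself, take out the round resin specimen (leave the square steel block in its pocket) and lay it the same way up on the microscope's stage so that it covers the round opening in the middle all round. Set the specimen down gently, do not drop it, and leave the case open and the other things where they are.

Things in the scene. Friction and masses are not known exactly. Their poses are not given: they have to be found in the camera images.
- case: Flat grey clamshell instrument case, fixed on the bench. Base 120 mm (x) by 170 mm (y), 36 mm high, with a dark insert, top at 33 mm. Origin: centre of the underside. Hinge along y at the far (+x) edge, thumb tab at the -x front. Two pockets 40 x 40 mm, 9 mm deep (floor at 24 mm) at x = -3, y = -39 and +39 mm: one holds the round specimen, the other the square block.
- case_hinge (a point): Middle of the hinge line of the case lid, at x = +60 mm, z = 36 mm of the case; its y axis is the hinge axis and its x axis points level away from the case's front.
- lid_tab (a point): Grip point in the lid's thumb tab, 12 mm out from the lid's front wall, 132 mm from the hinge; moves with the lid. The tab sticks 20 mm out of the middle of that wall, is 24 mm wide (y) and 8 mm thick, at 37 to 45 mm above the bench when shut. It can be pinched by its sides from above, and then turns between the pads as the lid swings, or be pushed up from below.
- lid (a joint): Lid angle: 0 shut, grows as it opens up and away from the robot, stop at 1.95. The lid is a shell 120 x 170 x 30 mm deep, about 180 g, on a light hinge: balanced at about 1.25, below that it falls shut, beyond it falls open against its stop and stays there. Lifting the tab takes about 1 N. Fully open it leans back, 165 mm high.
- mount_mid (a point): Centre (half-way up) of the round specimen: upright cylinder of ivory resin, 32 mm across, 30 mm high, about 45 g, standing in one of the case's two pockets, 21 mm of it above the insert. z points up out of the pocket; the underside, which goes on the stage, is the polished face.
- block_mid (a point): Centre of the square steel reference block, 32 by 32 by 18 mm, lying in the other pocket of the case (9 mm above the insert). It stays there.
- microscope: Inverted metallurgical microscope, fixed; origin on the bench right under the stage opening. The stage is the black plate on top, 170 mm (x) by 230 mm (y), upper face 215 mm above the bench, nothing above it. The binocular head is on its -x side (roughly the robot's left), 125 to 290 mm from the opening and up to 345 mm high.
- opening (a point): Centre of the round opening, 20 mm across, in the flat steel ring (104 mm across) in the middle of the stage; the point lies in the ring's upper face, 217 mm above the bench (2 mm above the black plate). The specimen rests right with its centre 15 mm above this point.
- old_mount_mid (a point): Centre of another, shorter ivory resin specimen, 32 mm across, 22 mm high, standing on the bare bench. Not wanted, to be left alone.
- canister_mid (a point): Centre of an objective lens canister, white with a black cap, 41 mm across and 62 mm high, standing on the bench. To be left alone.
Things that resemble listed ones, but are neither listed nor needed, are in the scene too. Of the things that look like the case, the smaller one is meant.

How it is judged:
By the outcome, as a careful person would: the job done as asked, in the order asked, and still so for the second after the job is handed in, with the robot touching nothing.
It also fails if it takes over 56 s, if anything falls off the work surface, if the arm or the gripper's body presses on something with over 40 N, if the wrist force passes 120 N, or if a joint passes its speed limit or range.

## Working session

There is one attempt and no reset: what is moved stays moved. The work goes in short steps, Python scripts to look and compute and a shell command to move; the robot and the scene stay as the last step left them, time stands still between calls to the robot, and variables do not carry over. Pictures are saved under pics/ and viewed, about 8 in all and at most 12, crops included, and the job is handed in when it is done.

```bash
mkdir -p pics; cat > h.py <<'E'
import numpy as np,cv2
from station import telemetry, grab_frame, arm, regions_of, pinpoint
def save(f,n,box=None,s=1):
    im=f["pixels"][:,:,::-1]
    if box: im=im[box[1]:box[3],box[0]:box[2]]
    cv2.imwrite("pics/"+n,cv2.resize(im,None,fx=s,fy=s,interpolation=cv2.INTER_CUBIC))
def ray(f,uv):
    R=np.array(f["R"]);t=np.array(f["t"])
    d=R.T@np.array([(uv[0]-f["cx"])/f["fx"],(uv[1]-f["cy"])/f["fy"],1]);return -R.T@t,d
def onz(f,uv,z):
    o,d=ray(f,uv);return o+d*(z-o[2])/d[2]
def proj(f,X):
    c=np.array(f["R"])@np.array(X)+np.array(f["t"]);return [f["fx"]*c[0]/c[2]+f["cx"],f["fy"]*c[1]/c[2]+f["cy"]]
E
python3 - <<'E'
from h import *
np.set_printoptions(precision=3,suppress=True)
fs={c:grab_frame(c) for c in("scene","top")}
cv2.imwrite("pics/a_scene.png",fs["scene"]["pixels"][:,:,::-1]);cv2.imwrite("pics/a_top.png",fs["top"]["pixels"][:,:,::-1])
Z=dict(case=0,lid_tab=.041,case_hinge=.036,microscope=0,opening=.217,old_mount_mid=.011,canister_mid=.031,mount_mid=.039)
for c in fs:
    print(c,ray(fs[c],(320,240)))
    for n,z in Z.items():
        for d in pinpoint(c,n)[:4]: print(n,round(d["p"],2),np.round(d["location"],0),onz(fs[c],d["location"],z))
s=telemetry.get_state();print(s["t"],s["eef_pos"],s["ee_rot"],s["force"],s["width"])
E
```

```text
scene (array([ 1.299, -0.122,  0.855]), array([-0.753,  0.117, -0.647]))
case 0.64 [194. 248.] [ 0.291 -0.329 -0.   ]
case 0.59 [218. 316.] [ 0.553 -0.258  0.   ]
lid_tab 0.87 [221. 280.] [ 0.471 -0.246  0.041]
lid_tab 0.68 [213. 216.] [ 0.195 -0.273  0.041]
case_hinge 0.8 [204. 326.] [ 0.61  -0.282  0.036]
case_hinge 0.8 [178. 247.] [ 0.322 -0.364  0.036]
microscope 0.88 [442. 277.] [0.502 0.34  0.   ]
opening 0.68 [456. 219.] [0.524 0.324 0.217]
canister_mid 0.56 [337. 334.] [0.672 0.017 0.031]
top (array([ 0.26 , -0.001,  1.253]), array([ 0.221,  0.007, -0.975]))
case 0.59 [479. 362.] [ 0.291 -0.322  0.   ]
case 0.57 [445. 238.] [ 0.552 -0.262  0.   ]
lid_tab 0.7 [465. 406.] [ 0.206 -0.282  0.041]
lid_tab 0.62 [442. 271.] [ 0.472 -0.244  0.041]
case_hinge 0.78 [456. 209.] [ 0.606 -0.277  0.036]
opening 0.73 [141. 223.] [0.523 0.328 0.217]
old_mount_mid 0.56 [326. 303.] [ 0.407 -0.007  0.011]
canister_mid 0.71 [320. 179.] [0.671 0.01  0.031]
0.9 [0.239 0.631 0.227] [ 3.142  0.    -1.933] [ 0.21   1.056 -0.434] 0.08763044819025421
```

View pics/a_scene.png

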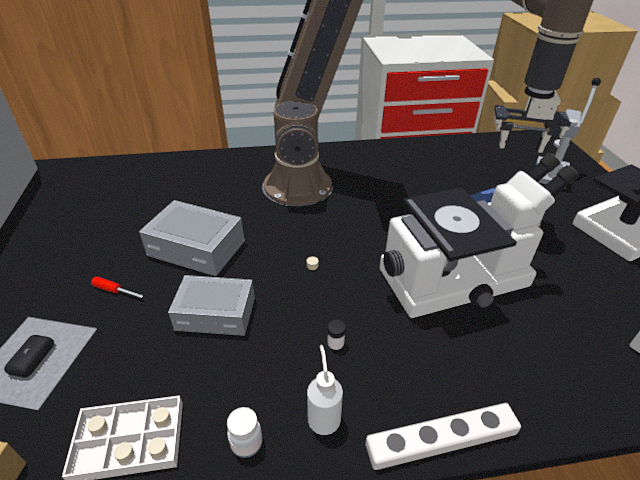

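View pics/a_top.png

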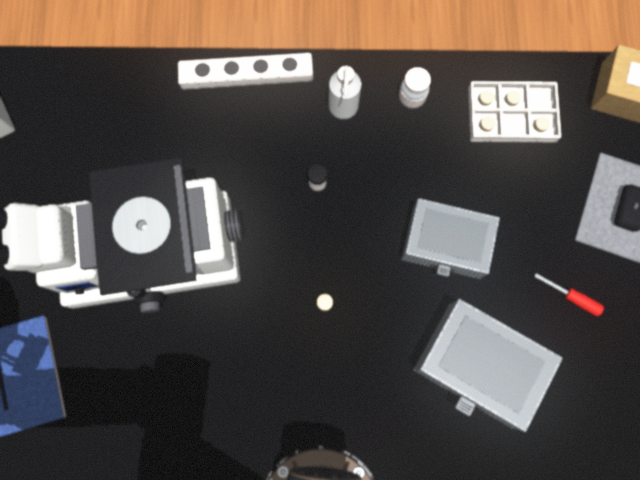

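Scene view: candidates for the case are the small one at scene (212,305)/top (450,238) and the bigger one at scene (193,237)/top (488,365). I choose the smaller, nearer the screwdriver tip. Its yaw is about -14°. The specimen is hidden inside it, and the ivory disks in the tray and on the bench at top (325,302) are decoys. The stage ring is at top (141,224). Next is a close crop of the case and a segmentation check of the sizes and yaw.

```bash
python3 - <<'E'
from h import *
np.set_printoptions(precision=3,suppress=True)
f=grab_frame("top"); save(f,"b_top.png",(380,180,580,440),2.3)
for n in("case","lid"):
    for r in regions_of("top",n)[:3]:
        c=max(cv2.findContours(r["pixels"].astype(np.uint8),0,2)[0],key=cv2.contourArea)
        z=.066; b=cv2.boxPoints(cv2.minAreaRect(c)); P=np.array([onz(f,p,z)[:2] for p in b])
        print(n,round(r["p"],2),r["bbox"],P.tolist(),np.linalg.norm(P-np.roll(P,1,0),axis=1))
E
python3 -m inch '1 0 0 6 0 0 0;1 0 0 12 0 0 0;1 0 0 18 0 0 0;1 0 0 20 0 0 0;1 4 -5 20 0 0 0;1 8 -10 20 0 0 6;1 12 -15 20 0 0 6;1 15 -20 20 0 0 6;1 17 -26 20 0 0 6;1 18 -32 20 0 0 6;1 19 -38 20 0 0 6'
```

```text
case 0.7 [416.6, 297.1, 564.7, 433.1] [[0.25257260404121723, -0.16414962213775428], [0.4194369516858178, -0.261088180216039], [0.30039557303114683, -0.4749046134243581], [0.14050280627901446, -0.37405890315810847]] [0.238 0.193 0.245 0.189]
case 0.64 [403.8, 199.5, 498.4, 274.8] [[0.4789276749879625, -0.15531035057014492], [0.6210651766488441, -0.18725601711358958], [0.5841138474734395, -0.3615028347261595], [0.44387816867137897, -0.3256434720594724]] [0.174 0.146 0.178 0.145]
lid 0.92 [406.4, 200.8, 497.8, 275.7] [[0.4802607953970082, -0.15686422608431808], [0.6215292386571749, -0.19116785971359276], [0.5818939743992352, -0.36249462952613987], [0.4426385500825889, -0.32440800501434874]] [0.172 0.145 0.176 0.144]
lid 0.92 [418.2, 297.4, 564.3, 436.0] [[0.2472834082640152, -0.16887522170304997], [0.4168534659432024, -0.2654487930012172], [0.3029433843536022, -0.4750516320049797], [0.1401637687847791, -0.37448746159296536]] [0.232 0.195 0.239 0.191]
lid 0.57 [0.0, 156.4, 245.3, 315.9] [[0.6335706885581682, 0.7002730807933523], [0.7236761924338673, 0.19828458507698862], [0.41439125971464547, 0.13837299956695953], [0.33240763976581356, 0.6152796834907568]] [0.313 0.51  0.315 0.484]
t: 2.42
eef_pos: [0.429, 0.2491, 0.4268]
ee_rot: [-3.141, 0.001, -1.828]
force: [1.5, -1.3, 0.2]
width: 0.0874
```

View pics/b_top.png

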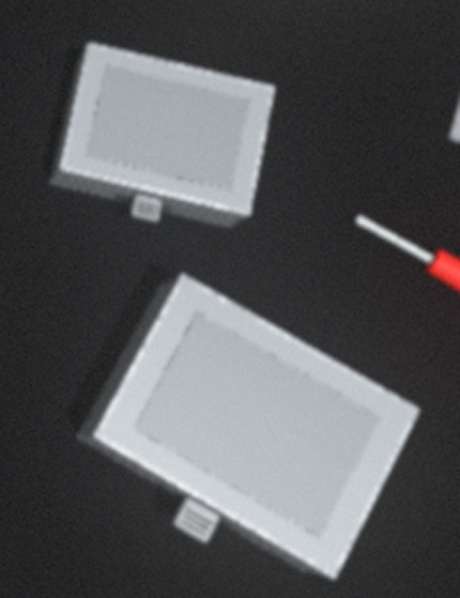

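The crop shows the smaller case's tab at crop (147,207), i.e. top (444,270). Its lid measures about 172 mm long, which matches the 170 mm case (the larger is about 235 mm). Now moving above the tab.

```bash
python3 -m inch '1 0 -6 0 0 0 0;1 0 -12 0 0 0 0;1 0 -18 0 0 0 0;1 0 -24 0 0 0 1;1 1 -30 -3 0 0 1;1 1.5 -35 -6 0 0 1;1 1.6 -40 -9 0 0 1;1 1.6 -45 -12 0 0 1;1 1.6 -49 -16 0 0 1;1 1.6 -49 -18 0 0 1;1 1.6 -49 -18 0 0 1' 
python3 - <<'E'
from h import *
np.set_printoptions(precision=3,suppress=True)
fs={c:grab_frame(c) for c in("scene","top","wrist")}
save(fs["wrist"],"c_wrist.png")
s=telemetry.get_state();print(s["q"],s["force"]); print(ray(fs["wrist"],(320,240)))
for c in fs:
    for n,z in dict(lid_tab=.041,case_hinge=.036,case=0).items():
        for d in pinpoint(c,n)[:3]: print(c,n,round(d["p"],2),np.round(d["location"],0),onz(fs[c],d["location"],z))
E
```

```text
t: 3.8
eef_pos: [0.4439, -0.2412, 0.2454]
ee_rot: [3.139, 0.0, -1.812]
force: [-0.5, -0.0, 0.4]
width: 0.0876
[-0.107  0.063 -0.319 -0.    -1.186  1.439] [-0.059 -0.197 -0.04 ]
(array([ 0.524, -0.261,  0.407]), array([-0.293,  0.076, -0.953]))
scene lid_tab 0.83 [209. 216.] [ 0.194 -0.287  0.041]
scene lid_tab 0.58 [220. 282.] [ 0.479 -0.248  0.041]
scene case_hinge 0.91 [176. 250.] [ 0.332 -0.371  0.036]
scene case_hinge 0.73 [206. 320.] [ 0.593 -0.278  0.036]
scene case 0.98 [218. 315.] [ 0.549 -0.259  0.   ]
scene case 0.62 [196. 246.] [ 0.28  -0.327  0.   ]
top lid_tab 0.78 [442. 269.] [ 0.476 -0.245  0.041]
top lid_tab 0.56 [462. 403.] [ 0.21  -0.277  0.041]
top lid_tab 0.29 [139. 222.] [0.569 0.387 0.041]
top case 0.6 [479. 362.] [ 0.292 -0.323  0.   ]
wrist lid_tab 0.87 [321. 184.] [ 0.47  -0.247  0.041]
wrist case_hinge 0.92 [321.  45.] [ 0.598 -0.278  0.036]
wrist case_hinge 0.59 [449. 260.] [ 0.352 -0.368  0.036]
wrist case 0.89 [326. 112.] [ 0.54  -0.269  0.   ]
wrist case 0.88 [412. 299.] [ 0.292 -0.325  0.   ]
```

View pics/c_wrist.png

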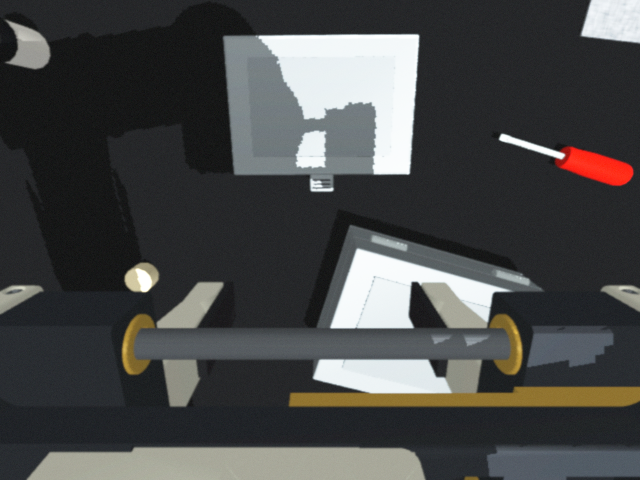

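The wrist view shows the small case square to the jaws, with its tab at (321,184), giving (0.470,-0.247). The hinge is 131.7 mm away, which matches the 132 mm given. The larger case's far corner at (350,228) stays clear of the fingers. Next: descend and pinch the tab.

```bash
python3 -m inch '0.6 1.2 -0.3 -5 0 0 0;0.55 2.5 -0.6 -10 0 0 0;0.55 2.5 -0.6 -15 0 0 0;0.55 2.5 -0.6 -18 0 0 0;0.55 2.5 -0.6 -20 0 0 0;0.55 2.5 -0.6 -21.3 0 0 0;0.55 2.5 -0.6 -21.3 0 0 0;0 2.5 -0.6 -21.3 0 0 0;0 2.5 -0.6 -21.3 0 0 0;0 2.5 -0.6 -21.3 0 0 0;0 2.5 -0.6 -21.3 0 0 0' 8
```

```text
t: 5.78
eef_pos: [0.4705, -0.2467, 0.0346]
ee_rot: [-3.14, 0.001, -1.81]
force: [-0.8, 2.5, 5.8]
width: 0.024
```

```bash
python3 -m inch '0 0.2 -0.05 2 0 0 0;0 0.7 -0.2 3.9 0 0 0;0 1.5 -0.35 5.7 0 0 0;0 2.5 -0.6 7.4 0 0 0;0 3.8 -0.9 8.9 0 0 0;0 5.2 -1.3 10.2 0 0 0;0 5.2 -1.3 10.2 0 0 0'
python3 - <<'E'
from h import *
f=grab_frame("scene"); save(f,"d.png",(130,150,400,370),2.2)
print(telemetry.get_state()["force"])
E
```

```text
t: 6.65
eef_pos: [0.5236, -0.2593, 0.1375]
ee_rot: [-3.139, 0.001, -1.81]
force: [-1.9, 4.3, 3.0]
width: 0.024
[-0.84358179  5.71408306  2.46793919]
```

View pics/d.png

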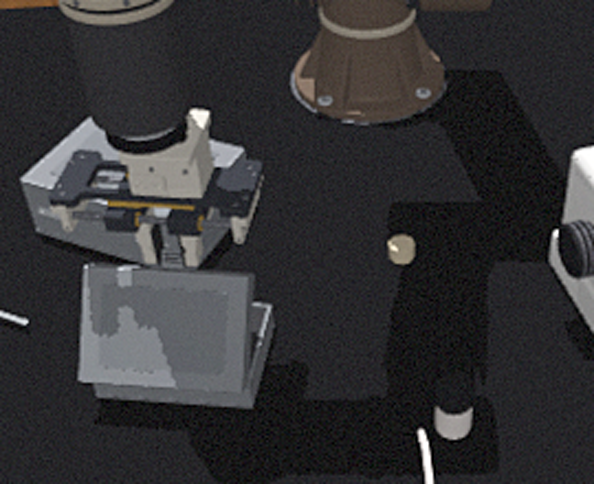

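The view shows the lid at about 50° with the tab at crop (172,255) between the fingers, so it is following the arc. Continue past balance and release.

```bash
python3 -m inch '0 1.7 -0.35 1 0 0 0;0 3.4 -0.8 1.8 0 0 0;0 4.7 -1.1 2.2 0 0 0;0 5.9 -1.4 2.4 0 0 0;0 7.8 -1.85 2.5 0 0 0;0 7.8 -1.85 2.5 0 0 0;0.5 7.8 -1.85 2.5 0 0 0;0.5 7.8 -1.85 2.5 0 0 0;0.5 7.8 -1.85 5 0 0 0;0.5 4 -1 8 0 0 0;0.5 -1 0.2 11 0 0 0;0.5 -4 1 11 0 0 0'
python3 - <<'E'
from h import *
np.set_printoptions(precision=4,suppress=True)
fs={c:grab_frame(c) for c in("scene","top","wrist")}
cv2.imwrite("pics/e.png",np.hstack([cv2.resize(fs["wrist"]["pixels"],(400,300)),cv2.resize(fs["top"]["pixels"][100:400,240:640],(400,300))])[:,:,::-1])
for c in fs:
    for n,z in dict(mount_mid=.039,block_mid=.033,opening=.217).items():
        for d in pinpoint(c,n)[:4]: print(c,n,round(d["p"],2),np.round(d["location"],0),onz(fs[c],d["location"],z))
s=telemetry.get_state();print(s["q"],s["force"])
a=np.deg2rad(-13.6)
for y in(-.039,.039): print("pocket",.598+(-.063)*np.cos(a)-y*np.sin(a),-.278-.063*np.sin(a)+y*np.cos(a))
E
```

```text
t: 8.2
eef_pos: [0.4817, -0.2493, 0.2494]
ee_rot: [-3.135, 0.001, -1.81]
force: [0.4, 0.6, 0.3]
width: 0.0436
scene mount_mid 0.57 [198. 303.] [ 0.5405 -0.2989  0.039 ]
scene mount_mid 0.45 [204. 321.] [ 0.5992 -0.283   0.039 ]
scene block_mid 0.59 [228. 306.] [ 0.5558 -0.2297  0.033 ]
scene opening 0.97 [458. 217.] [0.5169 0.3317 0.217 ]
top mount_mid 0.49 [470. 241.] [ 0.5374 -0.3056  0.039 ]
top opening 0.66 [138. 223.] [0.5216 0.3319 0.217 ]
wrist mount_mid 0.87 [360. 152.] [ 0.5284 -0.3014  0.039 ]
wrist block_mid 0.77 [284. 147.] [ 0.5512 -0.226   0.033 ]
[-0.1166  0.129  -0.2484 -0.0012 -1.1923  1.4486] [-0.5943  0.1158  0.4391]
pocket 0.5275959145525505 -0.3010925258971001
pocket 0.5459369993745525 -0.22527956785197353
```

View pics/e.png

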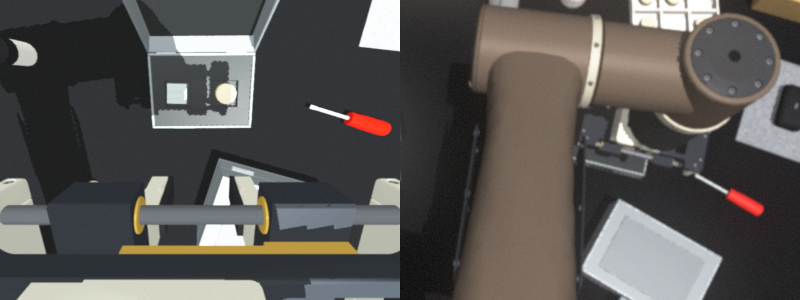

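The lid stays open against its stop. In the wrist view the round specimen is at full-resolution (360,152), giving (0.528,-0.301), and the square block is at (284,147). Both agree with the pocket positions computed from the hinge to about 1 mm. Next: pick the specimen.

```bash
python3 -m inch '0.62 3 -3 -3 0 0 0;0.62 4.7 -5.2 -7 0 0 0;0.62 4.7 -5.2 -12 0 0 0;0.62 4.7 -5.2 -16 0 0 0;0.62 4.7 -5.2 -19 0 0 0;0.62 4.7 -5.2 -21 0 0 0;0.62 4.7 -5.2 -21 0 0 0;0.2 4.7 -5.2 -21 0 0 0;0.2 4.7 -5.2 -21 0 0 0;0.2 4.7 -5.2 -21 0 0 0;0.2 4.7 -5.2 -21 0 0 0' 20
```

```text
t: 10.18
eef_pos: [0.5301, -0.3013, 0.0365]
ee_rot: [-3.14, 0.001, -1.81]
force: [-0.2, 0.2, 0.4]
width: 0.0316
```

```bash
python3 -m inch '0.2 0 0 2 0 0 0;0.2 0 0 6 0 0 0;0.2 0 0 11 0 0 0;0.2 0 0 17 0 0 0;0.2 0 0 23 0 0 0;0.2 0 0 28 0 0 0;0.2 0 4 28 0 0 -8;0.2 0 9 28 0 0 -16;0.2 0 14 28 0 0 -24;0.2 0 19 28 0 0 -32'
python3 - <<'E'
from h import *
np.set_printoptions(precision=4,suppress=True)
for c,(u,v) in dict(scene=(457,218),top=(140,223)).items():
    f=grab_frame(c); g=cv2.cvtColor(f["pixels"],cv2.COLOR_RGB2GRAY)
    print(c,[(round(d["p"],2),onz(f,d["location"],.217)) for d in pinpoint(c,"opening")[:1]])
    m=((g>110)*255).astype(np.uint8); n,l,st,ce=cv2.connectedComponentsWithStats(m)
    k=l[v,u+8]; comp=(l==k).astype(np.uint8); ct=max(cv2.findContours(comp,0,1)[0],key=cv2.contourArea)
    W=np.array([onz(f,p[0]+0.0,.217)[:2] for p in ct],dtype=np.float32)
    (ctr,r)=cv2.minEnclosingCircle(W); e=cv2.fitEllipse(W*1000)
    print(c,st[k],ctr,r,e)
    # dark hole
    win=g[v-8:v+9,u-8:u+9]; print(win[4:13,3:14])
E
```

```text
t: 11.42
eef_pos: [0.5297, -0.1098, 0.3167]
ee_rot: [-3.14, 0.002, -2.374]
force: [1.7, 0.3, 0.9]
width: 0.0314
scene [(0.96, array([0.5235, 0.3171, 0.217 ]))]
scene [434 205  46  28 953] (0.5216504335403442, 0.3249531388282776) 0.05348401144146919 ((522.156982421875, 324.9508361816406), (103.1553955078125, 103.51395416259766), 85.4161148071289)
[[215 215 216 215 215 211 213 212 213 212 211]
 [214 215 210 209 206 210 216 214 213 211 211]
 [212 191 155 142 143 167 193 200 213 213 210]
 [196 114 108 116 116 113 107 137 193 214 215]
 [198 114 114 118 126 121 112 102 130 192 215]
 [208 169 114 101 112 114 108  97 106 170 216]
 [217 208 168 142 120 116 122 128 159 196 216]
 [210 215 221 217 186 170 179 197 210 218 211]
 [209 209 212 213 218 218 219 217 215 215 212]]
top []
top [ 112  196   59   58 2703] (0.5198131799697876, 0.32723039388656616) 0.05361707881093025 ((519.8090209960938, 327.3338928222656), (104.78893280029297, 105.49130249023438), 100.09203338623047)
[[243 242 237 231 221 211 204 206 213 225 236]
 [243 237 224 200 176 165 161 168 176 197 221]
 [240 229 195 162 155 152 154 164 172 181 203]
 [234 206 166 144 154 168 169 176 178 177 185]
 [225 180 146 149 165 175 181 180 177 174 176]
 [217 165 139 156 176 183 181 184 189 196 200]
 [214 157 141 165 179 182 185 200 224 237 238]
 [219 170 146 167 177 183 190 221 244 250 250]
 [228 191 160 167 179 182 199 233 250 252 252]]
```

The ring fits give a diameter of about 104 mm in both cameras and a centre of (0.521,0.326). Carry the specimen there and stop above it.

```bash
python3 -m inch '0.2 -0.2 5 0 0 0 -8;0.2 -0.4 10.5 0 0 0 -16;0.2 -0.6 16 0 0 0 -24;0.2 -0.9 22 0 0 0 -32;0.2 -0.9 28 0 0 0 -40;0.2 -0.9 34 0 0 0 -42;0.2 -0.9 39 0 0 0 -42;0.2 -0.9 43.4 0 0 0 -42;0.2 -0.9 43.4 -3 0 0 -42;0.2 -0.9 43.4 -6 0 0 -42;0.2 -0.9 43.4 -7 0 0 -42;0.2 -0.9 43.4 -7 0 0 -42'
python3 - <<'E'
from h import *
np.set_printoptions(precision=4,suppress=True)
fs={c:grab_frame(c) for c in("scene","wrist")}
a=fs["scene"]["pixels"][120:320,340:600][:,:,::-1]
cv2.imwrite("pics/f.png",np.hstack([cv2.resize(a,(390,300)),cv2.resize(fs["wrist"]["pixels"][:,:,::-1],(400,300))]))
for c in fs:
    for d in pinpoint(c,"mount_mid")[:3]: print(c,round(d["p"],2),np.round(d["location"]),onz(fs[c],d["location"],telemetry.get_state()["eef_pos"][2]+.0025))
    print(c,"exp opening px",proj(fs[c],(.521,.326,.217)))
s=telemetry.get_state();print(s["eef_pos"],s["ee_rot"],s["force"],s["width"])
E
```

```text
t: 13.12
eef_pos: [0.5216, 0.3228, 0.2467]
ee_rot: [-3.139, 0.001, -3.099]
force: [-0.6, -0.0, -0.7]
width: 0.0315
scene 0.53 [458. 208.] [0.5261 0.3189 0.2508]
scene exp opening px [np.float64(456.66284981614), np.float64(217.84826787195118)]
wrist 0.66 [326. 304.] [0.519  0.3244 0.2507]
wrist exp opening px [np.float64(321.7462291196993), np.float64(279.2521546019635)]
[0.5217 0.3237 0.2482] [-3.1412  0.0033 -3.0985] [ 0.3158  0.8042 -0.4564] 0.031222143221940342
```

View pics/f.png

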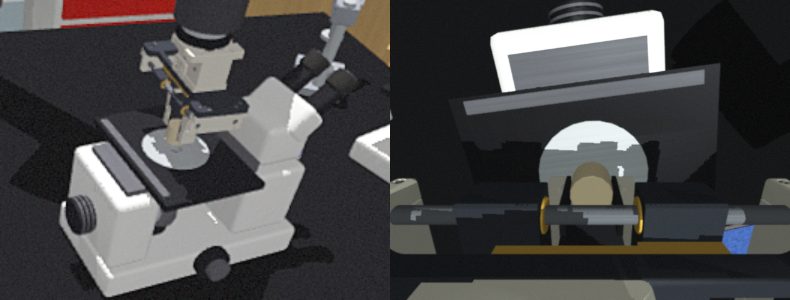

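The specimen (wrist full-res (326,304)) hangs over the ring, within about 2 mm of centre. Lower it slowly until contact.

```bash
python3 -m inch '0.2 0 0.2 -0.5 0 0 0;0.2 0 0.2 -0.9 0 0 0;0.2 0 0.2 -1.2 0 0 0;0.2 0 0.2 -1.4 0 0 0;0.2 0 0.2 -1.5 0 0 0;0.2 0 0.2 -1.6 0 0 0;0.2 0 0.2 -1.6 0 0 0'; python3 -c "
from h import *
for i in range(3): grab_frame('top'); s=telemetry.get_state(); print(s['eef_pos'],s['force'])"
```

```text
t: 14.2
eef_pos: [0.5217, 0.3257, 0.2322]
ee_rot: [-3.141, 0.003, -3.098]
force: [1.0, -0.5, 0.0]
width: 0.0312
[0.52173045 0.32577595 0.23228683] [-0.16143828  0.19078178 -0.65335571]
[0.52178317 0.32576818 0.23234552] [ 0.14665886  0.25256351 -0.56383184]
[0.52174635 0.32578837 0.23233978] [0.29471914 0.17972126 0.29877309]
```

```bash
for i in 1; do python3 -m inch '0.2 0 0 -0.05 0 0 0;0.2 0 0 -0.1 0 0 0;0.2 0 0 -0.15 0 0 0;0.2 0 0 -0.2 0 0 0;0.2 0 0 -0.2 0 0 0'; done; python3 -c "
from h import *
for i in range(2): grab_frame('top'); s=telemetry.get_state(); print(s['eef_pos'],s['force'])"
```

```text
t: 14.98
eef_pos: [0.5217, 0.3258, 0.2303]
ee_rot: [-3.141, 0.003, -3.098]
force: [-0.3, -0.1, -0.4]
width: 0.0313
[0.52176145 0.325776   0.23033154] [-0.33738517  0.60760203 -0.03284758]
[0.5217601  0.32573894 0.23033321] [-0.1763924   0.09018121  0.61724564]
```

```bash
python3 -m inch '0.2 0 0 -0.05 0 0 0;0.2 0 0 -0.1 0 0 0;0.2 0 0 -0.1 0 0 0'; python3 -c "
from h import *
for i in range(2): grab_frame('top'); s=telemetry.get_state(); print(s['eef_pos'],s['force'])"
```

```text
t: 15.45
eef_pos: [0.5218, 0.3258, 0.2295]
ee_rot: [-3.141, 0.004, -3.098]
force: [-1.0, -0.0, 1.3]
width: 0.0318
[0.52178205 0.32583781 0.22954534] [-0.21167783 -0.43470912  1.67976932]
[0.52179372 0.32583234 0.22954198] [-1.35718906 -0.14746755  2.24089931]
```

Contact: about 2 N at TCP z 0.2295, as predicted. Release and withdraw upwards.

```bash
python3 -m inch '0.45 0 0 0 0 0 0;0.6 0 0 0 0 0 0;0.6 0 0 0 0 0 0;0.6 0 0 1.5 0 0 0;0.6 0 0 4 0 0 0;0.6 0 0 9 0 0 0;0.6 0 0 14 0 0 0;0.6 0 -5 16 0 0 0;0.6 0 -11 17 0 0 0;0.6 0 -17 17 0 0 0;0.6 0 -23 17 0 0 0;0.6 0 -23 17 0 0 0'
python3 - <<'E'
from h import *
np.set_printoptions(precision=4,suppress=True)
fs={c:grab_frame(c) for c in("scene","top")}
a=fs["scene"]["pixels"][:,:,::-1]
cv2.imwrite("pics/g.png",np.hstack([cv2.resize(a,(440,330)),cv2.resize(a[180:260,410:500],(350,330),interpolation=2)]))
for c in fs:
    for d in pinpoint(c,"mount_mid")[:3]: print(c,round(d["p"],2),np.round(d["location"]),onz(fs[c],d["location"],.232))
    for r in regions_of(c,"mount_mid")[:2]: print(c,"reg",round(r["p"],2),r["bbox"])
    for n in("old_mount_mid","canister_mid"): print(c,n,[onz(fs[c],d["location"],.011 if n[0]=="o" else .031) for d in pinpoint(c,n)[:1]])
    print(c,"expected px",proj(fs[c],(.521,.326,.232)))
s=telemetry.get_state();print(s["t"],s["force"],s["width"])
E
```

```text
t: 17.05
eef_pos: [0.5215, 0.0923, 0.4018]
ee_rot: [3.141, 0.006, -3.102]
force: [-0.2, 0.9, 0.4]
width: 0.0525
scene 0.47 [457. 211.] [0.5138 0.3274 0.232 ]
scene reg 0.53 [450.2, 204.0, 466.6, 221.9]
scene reg 0.47 [150.1, 304.4, 238.3, 336.1]
scene old_mount_mid [array([0.4084, 0.0013, 0.011 ])]
scene canister_mid [array([0.6686, 0.0088, 0.031 ])]
scene expected px [np.float64(457.9829181417051), np.float64(212.76299917139656)]
top 0.75 [141. 221.] [0.5228 0.3236 0.232 ]
top reg 0.71 [128.9, 210.4, 146.7, 233.8]
top old_mount_mid [array([ 0.4079, -0.0066,  0.011 ])]
top canister_mid [array([0.6765, 0.0106, 0.031 ])]
top expected px [np.float64(139.2562916227933), np.float64(221.68903387350426)]
17.55 [-0.0055 -0.2067  0.3562] 0.05276852384890093
```

View pics/g.png

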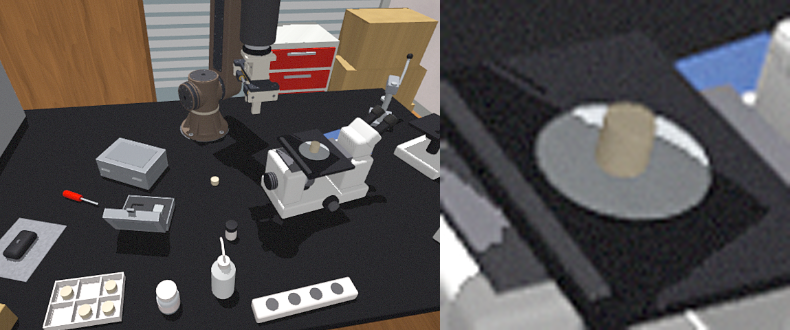

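The specimen stands upright in the middle of the ring. In the crop its base centre is at about (624,158) and the ring centre at (622,160), roughly 1 mm apart. The case is open with the block in its pocket, and the gripper is clear.

```bash
python3 -c "
from station import arm; print(arm.job_done())"
```

```text
the job is handed in; nothing more can be done
None
```

The round specimen is standing upright, same way up, on the stage ring over the opening. The job was handed in at about 17.6 s of the 56 s allowed.

- **Case:** I chose the smaller of the two. I pinched its thumb tab, swung the lid past balance and let go. It still stood open in the last picture, with the steel block in its pocket.
- **Set-down:** I lowered the specimen until it touched, with about 2 N on the wrist at the height I had worked out. I then opened the jaws and withdrew upwards.
- **Centring:** By eye in the last picture, the specimen's base is about 1 mm from the ring's centre. The margin is 6 mm.
- **Disagreement:** The networks' own fixes on the specimen were less exact. The top camera put it about 3 mm off centre. The scene camera, with low confidence, put it about 7 mm off. I trusted the picture and the ring fits, which gave about 104 mm diameter in both cameras.
- **Other things:** The spare specimen and the canister showed where they were before, to within about 1 cm, which is the networks' scatter. Nothing else was touched.

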